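# Take the sole template off the safety hook and file it in the rack

### The job

Press the red sprung keeper of the hook down into the hook arm until it clicks and stays down, then take the blue sole template off the end of the arm and lower it into the empty slot of the wooden rack, toe down and standing upright on the slot's floor. Let go of it there; do not drop it, and leave the small cork template, the glue jar and the hammer where they are.

Things in the scene. Friction and masses are not known exactly. Their poses are not given: they have to be found in the camera images.
- hook: Hook stand screwed to the bench; origin on the bench top below the hanging place, z up. A straight level steel arm, 20 mm wide (y), 16 mm tall, top 220 mm above the bench, lies along x at y = 0 from a green post (x +82 to +112 mm, 222 mm tall; housing 104 mm wide, 108 mm tall at its foot) to a free end at x = -104 mm, roughly towards the robot: things slide off to -x..
- hook_arm_end (a point): Middle of the top edge of the hook arm's free end (x -104, z 220 mm in the hook's frame); same axes as the hook. The red keeper is hinged here, 8 mm inside the end and 4 mm below the top, about the hook's y axis. Shut, it stops anything from sliding off the arm; it cannot be pushed outwards.
- keeper_tip (a point): Free tip of the red keeper, a bar 56 mm long, 11 mm wide; moves with it. Shut, it slopes up and inwards at 33 degrees: tip at x -49 mm in the hook's frame, 27 mm above the arm's top. Pressed down near the tip (x about -58 mm) it folds inwards into a groove, flush with the arm's top (tip at x -40 mm).
- keeper (a joint): Keeper angle in rad: 0 shut (sloping up), 0.58 folded fully down into the arm. It is sprung: about 0.11 N m (2.5 N down at the tip) pushes it back shut; past about 0.4 rad it snaps down by itself and stays down when let go.
- template_center (a point): Centre (half-way up, mid-thickness) of the blue plastic sole template: 200 mm long, 10 mm thick, 0.16 kg. z: lengthwise to the heel end (up); x: through the thickness (along the hook arm while hanging); y: across. Heel end 60 mm wide. An eye 34 x 34 mm, 21 to 55 mm above the centre, hangs on the arm; the 45 mm of solid plate above it can be pinched through the thickness from above.
- template_toe (a point): Middle of the blue template's straight toe edge (its lower end, 56 mm wide), 100 mm below template_center, same axes. The plate is widest (76 mm) 48 mm above this edge. At the start it hangs within 10 mm of the hook's origin along the arm.
- rack: Dark wooden rack screwed to the bench, 100 (x) by 116 (y) by 75 mm tall; origin at the centre of its underside, z up. Two slots open at the top, each 18 mm wide (x), 96 mm long (y), floor 8 mm and rim 75 mm above the bench, centred 27 mm either side of the origin in x. The one on the -x side is empty, the other holds the small template.
- free_slot (a point): Centre of the floor of the empty slot, 67 mm below the rim; same axes as the rack (the plate's thickness goes along x).
- small_template_center (a point): Centre of the small cork-coloured template standing loose in the rack's other slot, 130 mm tall, 10 mm thick, 68 mm wide; 65 mm above its lower edge. Leave alone.
- glue_jar_center (a point): Centre of a glue jar with black lid, 60 mm diameter, 75 mm tall, loose on the bench. Leave alone.
- hammer: Hammer lying on the bench between the robot and the work, 260 mm long along its x axis. Leave alone.
Mind the look-alikes: they are no part of the job. Leave any turquoise look-alike of the part that bears template_center alone. Of the things that look like the rack, take the one that is nearest to the robot's base at the start.

How it is judged:
By the outcome, as a careful person would: the job done as asked, in the order asked, and still so for the second after the job is handed in, with the robot touching nothing.
It also fails if it takes over 64 s, if anything falls off the work surface, if the arm or the gripper's body presses on something with over 40 N, if the wrist force passes 120 N, or if a joint passes its speed limit or range.

### The arm

A 6-joint arm with a two-finger parallel gripper is mounted at the origin on the work surface. World frame = base frame: x ahead of the robot, y to its left, z up, the work surface at z = 0. Lengths are in mm, angles in rad, forces in N, time in s.
With the tool pointing down it reaches from about 350 to 975 mm from the base axis. Payload 7.1 kg.
Tool frame: the origin (TCP) lies midway between the tips of the shut fingers; the grasp point (between the pads) lies 19 mm behind it (ctrl.hold_point_z is the distance from the TCP to the grasp point, in mm); z points along the fingers, y is the direction in which the jaws open and shut (so a half turn about z gives the same grasp; the last joint's range is limited). The gripper opens to 88 mm and grips with 3 to 60 N. Pads are 20 mm wide; open, the fingers measure 115 mm over their backs; the gripper's body (75 mm by 178 mm) begins 61 mm behind the grasp point.
Start: joints at [-1.178, 0.423, 1.63, -0, 1.089, -0.019], TCP at [250.177, -572.727, 222.675] pointing down, gripper open.
Joint ranges: [-3, 3], [-0.9, 2.11], [0.09, 2.58], [-1.31, 4.45], [0.11, 2.69], [-2.54, 2.54]. Speed limits (rad/s): [2.39, 2.39, 3.01, 3.14, 3.14, 3.14].

### API

Orientations are given as a rotation vector (axis times angle).
In Python, from workcell import ctrl, eyes gives the robot as it stands.
- The arm moves only by the tool move_arm, never from a script. Its argument "deltas" is a list of rows, each a list of 6 numbers: the shift along the tool's x, y, z in mm, then the turn, a rotation vector about the tool's x, y, z in rad. A call has 1 to 5 rows; each row shifts and turns the pose as measured when the row begins, along the tool's axes as they then stand; what a row does not reach is not made up. A row lasts 1/12 s, in which the tool goes at most 41.7 mm and 7.16 degrees, less where a joint would pass 70% of its speed; a pose out of reach is approached as far as the arm can. A call is refused whole if a number of a shift passes 41.7 or a number of a turn 0.125, either way. A call with a gripper value outside its range is refused whole. "hand" is the closure, from -1 (fully open) to 1 (shut), set as the call begins (left out, the last holds). The fingers move at their own pace and stop on an object; the grip force is fixed at half the most. Time passes only in rows, so rows that do not move let the fingers close. It gives the time, the measured TCP pose, the force and the opening at its end, in the units of the state.
- ctrl.get_obs(): the state, without advancing time (a new reading comes with each control period).
- eyes.get_image(name): name is "scene" or "top" or "wrist"; returns a dict with "frame" (400x640x3 uint8, red, green, blue), "range_z" (400x640 float32, mm along the optical axis (not along the pixel's ray), 0 where there is no reading), "fx", "fy", "cx", "cy" (pixels), "cam_to_world" (4x4, takes a point from camera to world coordinates). Camera axes: x right, y down, z forward; pixel columns grow to the right and rows downward; lengths in mm; the calibration is good to about 2 mm. A picture is of the moment at which its call begins.
- ctrl.close_job(): hands the job in, once; it reports no verdict.
The state is a dict: "t": time; "qpos": joint angles; "qvel": joint speeds; "joint_torque": joint torques, N m; "ee_pos": TCP position; "orientation": TCP orientation; "ft_force": force on the tool from outside, world axes, zero at the start; "moment": the same for the moment, N m; "width": finger opening in mm.
Only numpy, scipy, OpenCV 4.12 (cv2) and the standard library are available. Lean on these libraries where they do the work, as an engineer would, in place of code of your own. Each camera call takes 0.05 s, during which the arm holds its last target.

## Working session

There is one attempt and no reset: what is moved stays moved. The work goes in short steps, Python scripts to look and compute and a tool call to move; the robot and the scene stay as the last step left them, time stands still between calls to the robot, and variables do not carry over. Pictures are saved under pics/ and viewed, and the job is handed in when it is done.

Besides the shell and the picture viewer there is one more tool, called by a JSON object that holds its "op" and its "data", one argument or row to a line. move_arm: Moves the arm, as the interface text tells. Its arguments: {"type":"object","properties":{"deltas":{"type":"array"},"hand":{"type":"number"}},"required":["deltas"]}

```bash
mkdir -p pics; ls; cat > h.py <<'E'
import numpy as np,cv2
from workcell import ctrl,eyes
def snap(n,f):
    d=eyes.get_image(n); cv2.imwrite(f'pics/{f}.png',cv2.cvtColor(d['frame'],cv2.COLOR_RGB2BGR)); np.savez(f'pics/{f}.npz',**d); return d
def load(f): return dict(np.load(f'pics/{f}.npz'))
def pts(d):
    z=d['range_z'];v,u=np.indices(z.shape)
    P=np.stack([(u-d['cx'])/d['fx']*z,(v-d['cy'])/d['fy']*z,z,np.ones_like(z)],-1)
    W=(P@d['cam_to_world'].T)[...,:3]; W[z==0]=np.nan; return W
E
python3 - <<'E'
from h import *
for n in ['scene','top','wrist']:
    d=snap(n,n+'0'); print(n,d['fx'],d['cam_to_world'].round(2).tolist())
print(ctrl.get_obs(),ctrl.hold_point_z)
E
```

```text
pics
scene 455.8981527504438 [[-0.43, 0.6, -0.67, 1403.94], [0.9, 0.28, -0.32, 458.33], [-0.01, -0.75, -0.67, 1014.61], [0.0, 0.0, 0.0, 1.0]]
top 448.4515408459675 [[0.03, -0.99, 0.11, 412.35], [-1.0, -0.03, -0.02, 26.96], [0.02, -0.11, -0.99, 1301.16], [0.0, 0.0, 0.0, 1.0]]
wrist 359.53813659375953 [[0.4, -0.88, -0.26, 323.5], [-0.92, -0.38, -0.11, -540.37], [-0.0, 0.29, -0.96, 385.67], [0.0, 0.0, 0.0, 1.0]]
{'t': 0.15, 'qpos': array([-1.17798545e+00,  4.23704997e-01,  1.63049662e+00,  5.17779081e-05,
        1.08859944e+00, -1.89882249e-02]), 'qvel': array([ 0.00100693, -0.00243799, -0.00261697,  0.00019238,  0.00120038,
        0.00035375]), 'joint_torque': array([ 1.34330072e-03, -5.44986176e+01, -2.73919791e+01,  6.44416641e-02,
        2.04543862e-02, -9.18327260e-05]), 'ee_pos': array([ 250.04031764, -572.33498084,  222.0624877 ]), 'orientation': array([-3.07407135e+00, -6.42010240e-01,  2.81836761e-04]), 'ft_force': array([ 0.1359016 , -0.69484254,  0.05425227]), 'moment': array([ 0.01212043, -0.02899506, -0.07031036]), 'width': 87.88331426857097} 18.700000000000003
```

View pics/scene0.png

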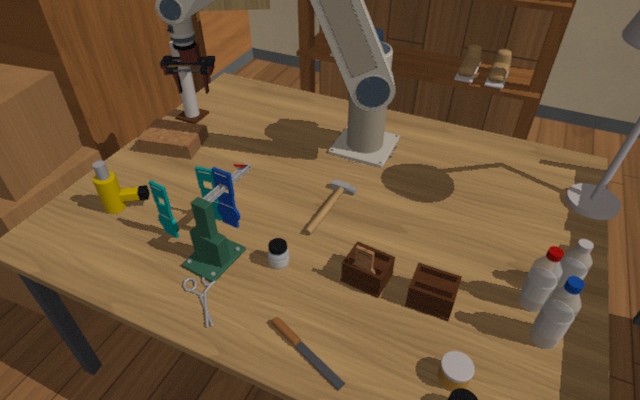

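View pics/top0.png

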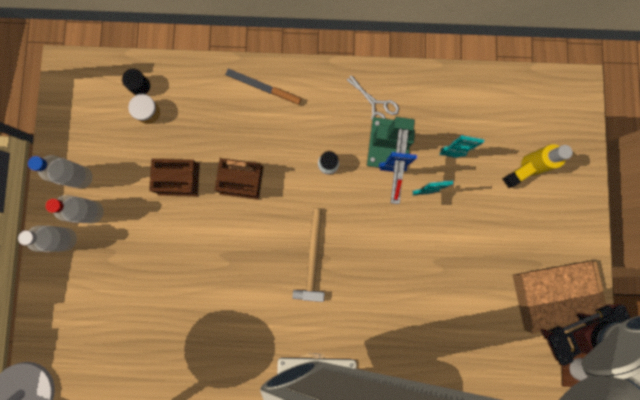

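View pics/wrist0.png

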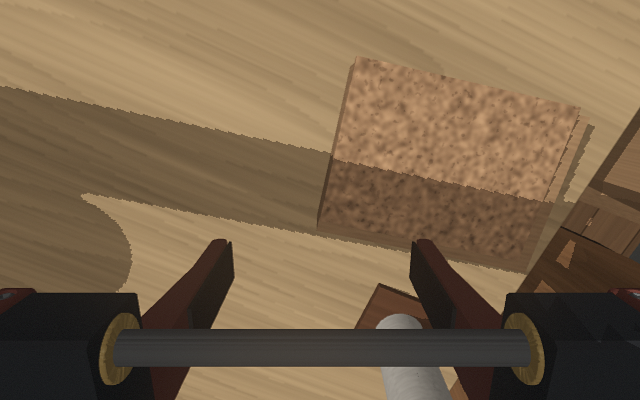

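The scene shows the hook near top-view (400,160) with the blue plate on it and the red keeper at (398,190), and two turquoise look-alikes to its right. The rack holding the cork template, at (240,178), is the nearer of the two racks. I'll measure next.

```bash
python3 - <<'E'
from h import *
for f,r,n in [('top0',(340,100,500,220),'c1'),('top0',(140,140,280,215),'c2'),('scene0',(140,140,300,290),'c3')]:
    im=cv2.imread(f'pics/{f}.png');c=im[r[1]:r[3],r[0]:r[2]];cv2.imwrite(f'pics/{n}.png',cv2.resize(c,None,fx=5 if n!='c3' else 4,fy=5 if n!='c3' else 4,interpolation=cv2.INTER_CUBIC)[:600,:800])
d=load('top0');W=pts(d)
for u,v in [(398,185),(397,195),(400,160),(404,135),(395,162),(412,155),(239,165),(239,185),(219,178),(262,178),(329,160)]: print(u,v,W[v,u].round(1))
E
```

```text
398 185 [ 568.2 -179.2  240. ]
397 195 [ 545.8 -179.7  225.7]
400 160 [ 632.4 -186.5  224.8]
404 135 [ 699.  -198.9  210.4]
395 162 [ 629.7 -176.8  211.5]
412 155 [ 636.  -205.8  269.8]
239 165 [623.8 220.  136.6]
239 185 [586.7 236.6  19.9]
219 178 [597.2 283.8  73.4]
262 178 [612.2 173.9  -1. ]
329 160 [657.5 -18.4  71.4]
```

View pics/c1.png

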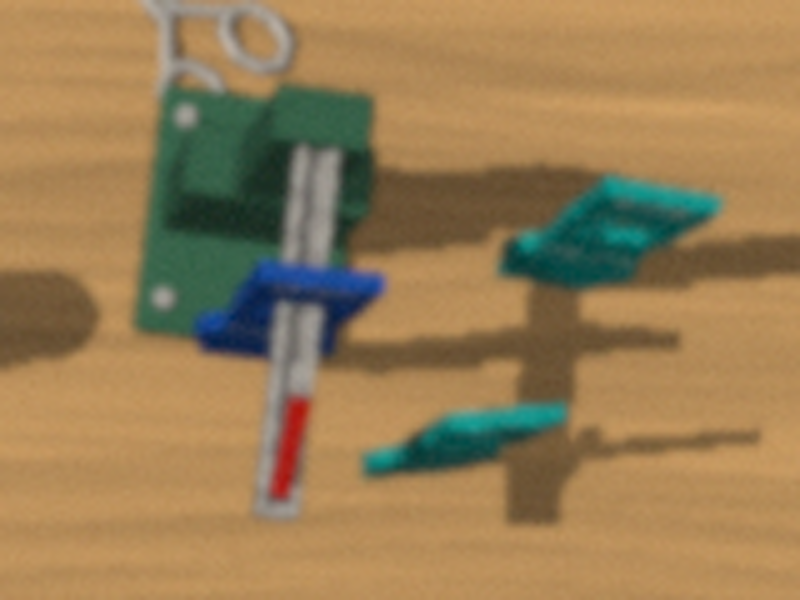

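View pics/c2.png

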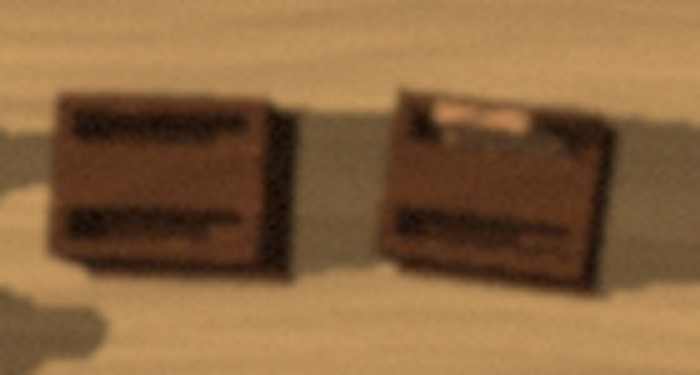

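View pics/c3.png

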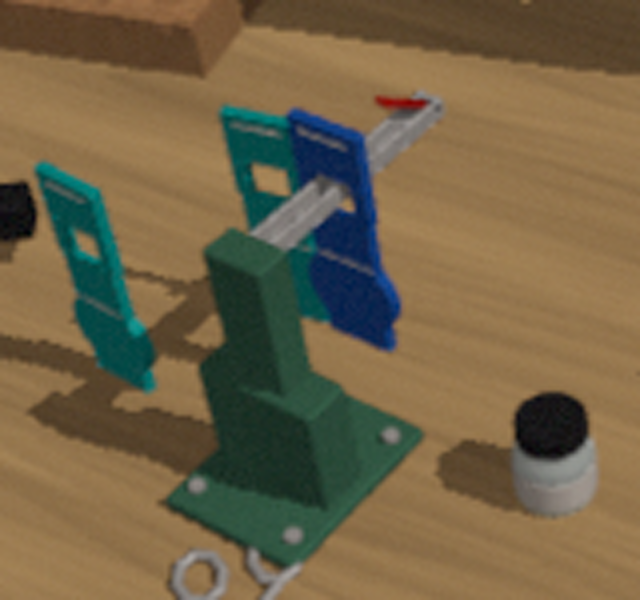

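```bash
cat >> h.py <<'E'
def cloud(f):
    d=load(f);W=pts(d);return W.reshape(-1,3),d['frame'].reshape(-1,3).astype(int)
def sel(W,x,y,z): return (W[:,0]>x[0])&(W[:,0]<x[1])&(W[:,1]>y[0])&(W[:,1]<y[1])&(W[:,2]>z[0])&(W[:,2]<z[1])
E
python3 - <<'E'
from h import *
for f in ['top0','scene0']:
    W,C=cloud(f); r,g,b=C.T
    grey=(abs(r-b)<40)&(abs(r-g)<30)&(r>90)
    m=sel(W,(500,760),(-300,-100),(212,228))&grey
    P=W[m];
    if len(P)>10:
        (vx,vy,x0,y0)=cv2.fitLine(P[:,:2].astype(np.float32),cv2.DIST_HUBER,0,.01,.01).ravel()
        print(f,'arm',len(P),x0,y0,'ang',np.degrees(np.arctan2(vy,vx)),'z',np.median(P[:,2]), 'x',P[:,0].min(),P[:,0].max())
    red=(r>130)&(g<70)&(b<70)&sel(W,(500,760),(-300,-100),(150,300))
    print('red',red.sum(),W[red].min(0).round(),W[red].max(0).round(), W[red][W[red][:,2].argmax()].round())
    bl=(b>g+50)&(b>r+50)&sel(W,(500,760),(-330,-60),(0,400))
    P=W[bl]; print('blue',len(P),P.min(0).round(),P.max(0).round())
    c=P.mean(0);ev=np.linalg.svd(P-c,full_matrices=False);print(c.round(1),ev[2].round(3).tolist(),ev[1].round())
    T=P[P[:,2]>P[:,2].max()-12];print('top',len(T),T.mean(0).round(1),T.min(0).round(),T.max(0).round())
    tq=(g>r+50)&(b>r+50)&sel(W,(450,800),(-500,-60),(0,400))
    P=W[tq]
    lab=cv2.kmeans(P.astype(np.float32),2,None,(3,50,.1),5,cv2.KMEANS_PP_CENTERS)[1].ravel()
    for i in (0,1): print('tq',P[lab==i].min(0).round(),P[lab==i].max(0).round())
    rk=sel(W,(500,720),(150,310),(68,80))&(r<140)
    P=W[rk]; rc=cv2.minAreaRect(P[:,:2].astype(np.float32)); print('rack',rc,np.median(P[:,2]))
    m=sel(W,(550,720),(160,300),(80,160)); print('cork',W[m].min(0),W[m].max(0))
E
```

```text
top0 arm 293 612.5761 -181.78978 ang -8.828691 z 218.5596253371682 x 527.2861078860763 742.2316629202282
red 70 [ 537. -185.  217.] [ 579. -174.  250.] [ 579. -182.  250.]
blue 121 [ 630. -215.  122.] [ 643. -153.  270.]
[ 636.  -180.4  242.8] [[0.014, 0.235, -0.972], [-0.073, -0.969, -0.236], [-0.997, 0.074, 0.003]] [544. 162.  29.]
top 97 [ 635.7 -185.8  264.6] [ 630. -215.  258.] [ 642. -157.  270.]
tq [ 573. -322.   52.] [ 639. -157.  204.]
tq [ 689. -401.   25.] [ 706. -341.  205.]
rack ((604.2057495117188, 233.8065185546875), (116.60318756103516, 92.5038070678711), 84.1692886352539) 74.77294291624332
cork [563.20169642 179.49483061  80.02635901] [636.29900803 262.93564999 143.57151849]
scene0 arm 255 616.5303 -177.8103 ang -6.8424826 z 218.25752037772816 x 528.3827577085818 725.8764066203802
red 10 [ 559. -184.  233.] [ 584. -174.  251.] [ 583. -182.  251.]
blue 145 [ 632. -212.   73.] [ 648. -149.  268.]
[ 641.1 -165.9  204. ] [[-0.007, -0.143, 0.99], [0.119, 0.983, 0.143], [0.993, -0.119, -0.01]] [716. 155.  31.]
top 49 [ 639.8 -180.5  264.7] [ 632. -212.  256.] [ 647. -155.  268.]
tq [ 653. -406.    5.] [ 715. -333.  203.]
tq [ 581. -320.    7.] [ 645. -156.  265.]
rack ((605.92236328125, 234.65354919433594), (116.95188903808594, 97.89891052246094), 84.14891052246094) 74.9867378321685
cork [606.03984129 203.5507659   80.12087635] [654.11181973 290.84592046 142.76409845]
```

```bash
cat >> h.py <<'E'
from scipy.spatial.transform import Rotation as R
def Rd(yaw_y):  # tool down, tool y heading yaw_y (deg)
    a=np.radians(yaw_y); y=np.array([np.cos(a),np.sin(a),0]); z=np.array([0,0,-1.]); return np.stack([np.cross(y,z),y,z],1)
def go(p,yaw):
    o=ctrl.get_obs(); A=R.from_rotvec(o['orientation']).as_matrix()
    print('t',round(o['t'],2),'pos',o['ee_pos'].round(1),'w',round(o['width'],1),'F',o['ft_force'].round(1))
    print('tool shift',(A.T@(np.array(p)-o['ee_pos'])).round(1),'turn',R.from_matrix(A.T@Rd(yaw)).as_rotvec().round(3))
E
python3 -c "
from h import *
go((575,-181,330),-7.5)"
```

```text
t 0.15 pos [ 250.  -572.3  222.1] w 87.9 F [ 0.1 -0.7  0.1]
tool shift [ 454.4 -228.7 -107.6] turn [-1.000e-03 -1.000e-03 -1.028e+00]
```

{"op": "move_arm", "data": {
  "deltas": [
    [0,0,-25,0,0,-0.115],
    [0,0,-25,0,0,-0.115],
    [0,0,-25,0,0,-0.115],
    [0,0,-25,0,0,-0.115],
    [0,0,-10,0,0,-0.115]
  ],
  "hand": 1
}}

```text
t: 0.57
ee_pos: [248.8, -569.4, 329.9]
orientation: [-2.738, -1.511, -0.003]
ft_force: [0.5, -0.1, -1.1]
width: 58.1
```

{"op": "move_arm", "data": {
  "deltas": [
    [0,0,0,0,0,-0.115],
    [0,0,0,0,0,-0.115],
    [0,0,0,0,0,-0.115],
    [0,0,0,0,0,-0.1],
    [0,0,0,0,0,-0.02]
  ]
}}

```text
t: 0.98
ee_pos: [249.2, -570.5, 334.1]
orientation: [-2.289, -2.14, -0.005]
ft_force: [0.4, 0.1, -0.7]
width: 24.9
```

```bash
python3 -c "
from h import *
go((575,-181,330),-7.5)"
```

```text
t 0.98 pos [ 249.2 -570.5  334.1] w 24.9 F [ 0.4  0.1 -0.7]
tool shift [410.4 298.8   6.1] turn [-0.004 -0.008  0.064]
```

{"op": "move_arm", "data": {
  "deltas": [
    [34,25,0,0,0,0.02],
    [34,25,0,0,0,0.02],
    [34,25,0,0,0,0.02],
    [34,25,0,0,0,0],
    [34,25,0,0,0,0]
  ]
}}

```text
t: 1.4
ee_pos: [387.2, -417.4, 332.5]
orientation: [-2.365, -2.053, -0.001]
ft_force: [-0.2, 0.8, 0.9]
width: 0.6
```

{"op": "move_arm", "data": {
  "deltas": [
    [34,25,0,0,0,0],
    [34,25,0,0,0,0],
    [34,25,0,0,0,0],
    [34,25,0,0,0,0],
    [30,20,0,0,0,0]
  ]
}}

```text
t: 1.82
ee_pos: [527.8, -267.6, 332.2]
orientation: [-2.364, -2.051, -0.001]
ft_force: [0.8, -0.9, -0.4]
width: 0.5
```

```bash
python3 -c "
from h import *
go((575,-181,330),-7.5)"
```

```text
t 1.82 pos [ 527.8 -267.6  332.2] w 0.5 F [ 0.8 -0.9 -0.4]
tool shift [92.4 34.5  2.6] turn [-0.008 -0.008 -0.011]
```

{"op": "move_arm", "data": {
  "deltas": [
    [10,34,0,0,0,0],
    [0,0,0,0,0,0],
    [0,0,0,0,0,0]
  ]
}}

```text
t: 2.07
ee_pos: [568.0, -254.8, 330.8]
orientation: [-2.354, -2.06, -0.002]
ft_force: [-0.2, 0.1, 0.5]
width: 0.5
```

```bash
python3 - <<'E'
from h import *
snap('wrist','w1'); go((575,-181,330),-7.5)
W,C=cloud('w1'); r,g,b=C.T
red=(r>120)&(g<70)&(b<70)&sel(W,(500,760),(-300,-100),(150,300)); P=W[red]
if len(P): print('red',len(P),P.min(0).round(1),P.max(0).round(1),P[P[:,2].argmax()].round(1))
bl=(b>g+50)&(b>r+50)&sel(W,(500,760),(-330,-60),(0,400));P=W[bl]
print(len(P),P.min(0).round(1),P.max(0).round(1)); 
T=P[P[:,2]>P[:,2].max()-3]; 
if len(T)>5: print(cv2.minAreaRect(T[:,:2].astype(np.float32)))
E
```

```text
t 2.12 pos [ 567.8 -255.1  330.7] w 0.3 F [ 1.  -0.3  0.5]
tool shift [74.4 -2.8  1.5] turn [-0.009 -0.01  -0.003]
red 860 [ 539.2 -185.1  210.8] [ 585.5 -171.8  251.7] [ 583.2 -178.1  251.7]
1599 [ 632.4 -216.6  122. ] [ 647.3 -150.5  268.8]
((639.3569946289062, -187.17893981933594), (58.87500762939453, 9.677297592163086), 85.03915405273438)
```

View pics/w1.png

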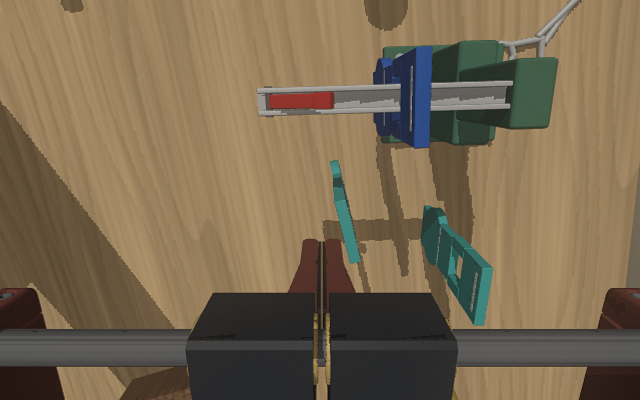

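The wrist view shows the arm from its free end at (259,102) to the post at (511,95), the red keeper at (268–333,101) and the blue plate's top at (423,97). I'll intersect these pixels with known heights.

```bash
cat >> h.py <<'E'
def px(f,u,v,z):
    d=load(f);T=d['cam_to_world'];r=T[:3,:3]@np.array([(u-d['cx'])/d['fx'],(v-d['cy'])/d['fy'],1]);o=T[:3,3];return o+r*(z-o[2])/r[2]
E
python3 - <<'E'
from h import *
im=cv2.imread('pics/w1.png')
cv2.imwrite('pics/w1a.png',cv2.resize(im[70:150,245:445],None,fx=4,fy=4,interpolation=cv2.INTER_CUBIC))
cv2.imwrite('pics/w1b.png',cv2.resize(im[30:160,400:570],None,fx=4,fy=4,interpolation=cv2.INTER_CUBIC))
E
```

```text
(no output)
```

View pics/w1a.png

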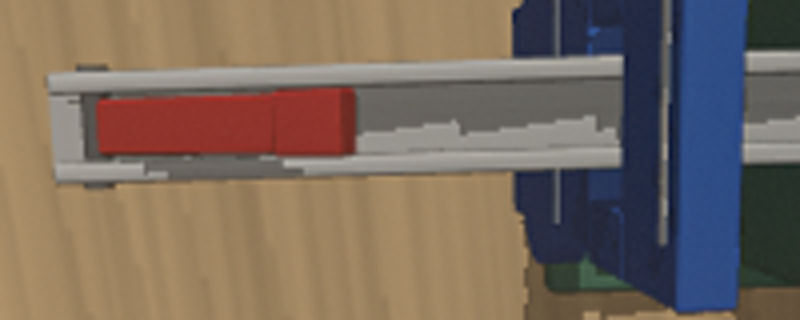

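View pics/w1b.png

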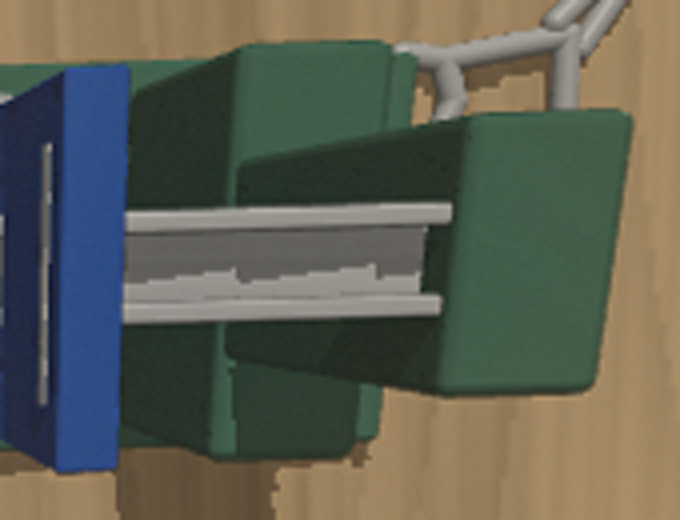

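```bash
python3 - <<'E'
from h import *
q=lambda u,v,z:px('w1',u,v,z).round(1)
a,b,c,d=q(257,88.5,220),q(512.5,81,220),q(258.7,114,220),q(510,108.5,220)
print(a,b,c,d)
for s,e in((a,b),(c,d)): print(np.degrees(np.arctan2(*(e-s)[[1,0]])),np.linalg.norm(e-s))
end=(a+c)/2; print('end',end)
print('tip',q(333,100.5,247))
# plate top corners z 265
cr=lambda u,v:q(400+u/4,30+v/4,265)
P=[cr(68,67),cr(130,67),cr(118,470),cr(56,471)];print(P,np.mean(P,0)); e=(P[0]-P[3]);print(np.degrees(np.arctan2(e[1],e[0])))
print(load('w1')['cam_to_world'][:3,3])
E
```

```text
[ 532.1 -166.   220. ] [ 716.6 -185.5  220. ] [ 530.  -184.1  220. ] [ 715.1 -204.8  220. ]
-6.033253006200707 185.52762597521695
-6.380957146013093 186.25385902042407
end [ 531.05 -175.05  220.  ]
tip [ 585.6 -181.4  247. ]
[array([ 638.3, -157.3,  265. ]), array([ 647.3, -158.5,  265. ]), array([ 642.6, -217.9,  265. ]), array([ 632.8, -216.8,  265. ])] [ 640.25  -187.625  265.   ]
84.71875937155488
[ 580.28180332 -177.48069611  495.268926  ]
```

```bash
python3 -c "
from h import *
go((576.7,-179.8,262),-6)"
```

```text
t 2.12 pos [ 567.8 -255.1  330.7] w 0.3 F [ 1.  -0.3  0.5]
tool shift [75.1 -0.7 69.5] turn [-0.009 -0.01  -0.029]
```

{"op": "move_arm", "data": {
  "deltas": [
    [38,0,10,-0.009,-0.01,-0.029],
    [37,0,10,0,0,0],
    [0,0,25,0,0,0],
    [0,0,22,0,0,0],
    [0,0,0,0,0,0]
  ]
}}

```text
t: 2.53
ee_pos: [573.3, -183.2, 263.3]
orientation: [2.339, 2.092, 0.001]
ft_force: [-1.0, -0.3, 0.1]
width: 1.0
```

```bash
python3 -c "
from h import *
go((576.7,-179.8,222),-6)"
```

```text
t 2.53 pos [ 573.3 -183.2  263.3] w 1.0 F [-1.  -0.3  0.1]
tool shift [ 3.8  2.9 41.3] turn [ 0.003  0.002 -0.006]
```

{"op": "move_arm", "data": {
  "deltas": [
    [4,3,0,0,0,0],
    [0,0,10,0,0,0],
    [0,0,10,0,0,0],
    [0,0,8,0,0,0],
    [0,0,6,0,0,0]
  ]
}}

```text
t: 2.95
ee_pos: [578.0, -183.8, 232.3]
orientation: [2.339, 2.081, 0.007]
ft_force: [0.6, -0.8, 1.5]
width: 0.5
```

{"op": "move_arm", "data": {
  "deltas": [
    [0,0,4,0,0,0]
  ]
}}

```text
t: 3.03
ee_pos: [578.0, -184.2, 227.7]
orientation: [2.339, 2.081, 0.007]
ft_force: [-0.2, -0.4, 1.4]
width: 0.5
```

```bash
python3 -c "
from h import *
go((576.7,-179.8,221),-6)"
```

```text
t 3.03 pos [ 578.  -184.2  227.7] w 0.5 F [-0.2 -0.4  1.4]
tool shift [ 4.2 -1.9  6.7] turn [ 0.011  0.004 -0.012]
```

{"op": "move_arm", "data": {
  "deltas": [
    [3,0,3,0.011,0,0],
    [0,0,3,0,0,0],
    [0,0,1,0,0,0]
  ]
}}

```text
t: 3.28
ee_pos: [577.9, -181.4, 220.1]
orientation: [2.347, 2.087, -0.008]
ft_force: [-6.0, 0.6, 17.2]
width: 0.3
```

{"op": "move_arm", "data": {
  "deltas": [
    [0,0,1,0,0,0],
    [0,0,0,0,0,0]
  ]
}}

```text
t: 3.45
ee_pos: [577.9, -181.4, 220.7]
orientation: [2.347, 2.087, -0.009]
ft_force: [0.4, 0.4, -0.0]
width: 0.7
```

Touched the arm top. I'll rise and back off to see the keeper.

{"op": "move_arm", "data": {
  "deltas": [
    [0,0,-25,0,0,0],
    [0,0,-35,0,0,0],
    [-35,0,-35,0,0,0],
    [-35,0,0,0,0,0],
    [0,0,0,0,0,0]
  ],
  "hand": -1
}}

```text
t: 3.87
ee_pos: [570.1, -245.8, 313.5]
orientation: [-2.339, -2.092, 0.015]
ft_force: [-0.2, 1.6, -0.5]
width: 30.2
```

```bash
python3 - <<'E'
from h import *
snap('wrist','w2');snap('scene','s2')
im=cv2.imread('pics/s2.png');cv2.imwrite('pics/s2c.png',cv2.resize(im[140:240,180:280],None,fx=5,fy=5,interpolation=cv2.INTER_CUBIC))
W,C=cloud('w2'); r,g,b=C.T
red=(r>110)&(g<70)&(b<70)&sel(W,(500,700),(-250,-100),(150,300)); P=W[red]
print('red',len(P),P.min(0).round(1),P.max(0).round(1))
go((634,-186,330),-6)
E
```

```text
red 1109 [ 540.6 -186.7  212.1] [ 594.1 -171.6  222.6]
t 3.97 pos [ 570.5 -242.6  312.9] w 38.2 F [-0.6  0.3  0. ]
tool shift [ 63.2  56.7 -17.7] turn [-0.009  0.003 -0.007]
```

View pics/w2.png

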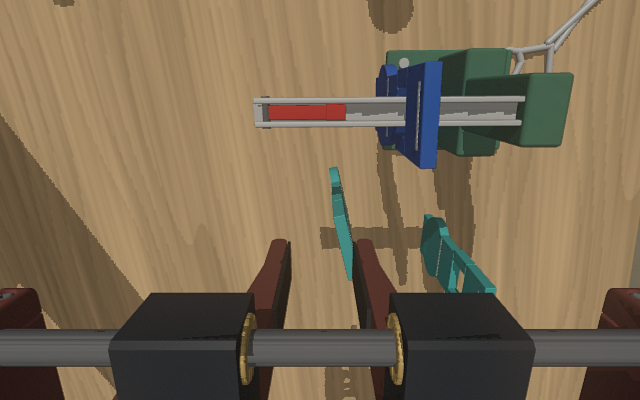

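View pics/s2c.png

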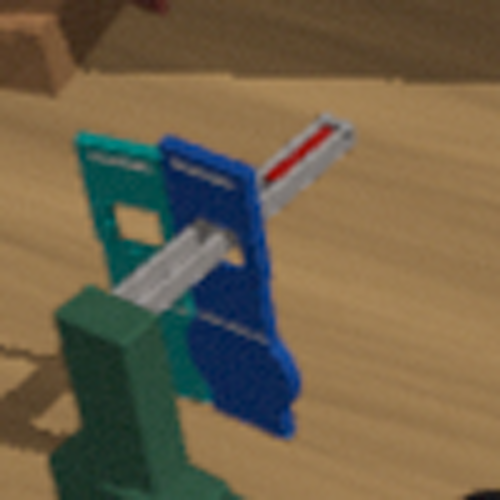

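The keeper is flush: red spans (268–346,112) and reaches no higher than 222 mm. The plate still hangs at (430,115), so I'll re-measure it.

```bash
python3 - <<'E'
from h import *
for f in ['w1','w2']:
    W,C=cloud(f);r,g,b=C.T
    bl=(b>g+50)&(b>r+50)&sel(W,(500,760),(-330,-60),(0,400));P=W[bl]; T=P[P[:,2]>P[:,2].max()-3]; print(P[:,2].max(),len(T),cv2.minAreaRect(T[:,:2].astype(np.float32)))
go((638.5,-186.5,300),-6)
E
```

```text
268.84681920823436 1338 ((639.3569946289062, -187.17893981933594), (58.87500762939453, 9.677297592163086), 85.03915405273438)
268.72315374520963 1609 ((639.402587890625, -187.1102294921875), (58.57722091674805, 9.885090827941895), 85.31672668457031)
t 3.97 pos [ 570.5 -242.6  312.9] w 38.2 F [-0.6  0.3  0. ]
tool shift [63.3 61.5 12.2] turn [-0.009  0.003 -0.007]
```

{"op": "move_arm", "data": {
  "deltas": [
    [20,21,0,0,0,-0.015],
    [20,21,0,0,0,0],
    [16,20,0,0,0,0],
    [0,0,0,0,0,0],
    [0,0,0,0,0,0]
  ],
  "hand": -1
}}

```text
t: 4.38
ee_pos: [637.8, -186.8, 307.1]
orientation: [-2.316, -2.103, 0.018]
ft_force: [0.0, -0.5, -0.2]
width: 71.7
```

```bash
python3 -c "
from h import *
go((639.5,-187,230),-5.3)"
```

```text
t 4.38 pos [ 637.8 -186.8  307.1] w 71.7 F [ 0.  -0.5 -0.2]
tool shift [-0.1  3.1 77.1] turn [-0.017 -0.001 -0.004]
```

{"op": "move_arm", "data": {
  "deltas": [
    [0,1,0,-0.015,0,0],
    [0,1,5,0,0,0],
    [0,0,25,0,0,0],
    [0,0,25,0,0,0],
    [0,0,0,0,0,0]
  ]
}}

```text
t: 4.8
ee_pos: [637.1, -185.9, 249.1]
orientation: [-2.323, -2.112, 0.001]
ft_force: [-1.0, 0.4, -1.1]
width: 87.7
```

```bash
python3 -c "
from h import *
go((639.5,-187,230),-5.3)"
```

```text
t 4.8 pos [ 637.1 -185.9  249.1] w 87.7 F [-1.   0.4 -1.1]
tool shift [-0.9  2.5 19.1] turn [-0.002 -0.001 -0.003]
```

{"op": "move_arm", "data": {
  "deltas": [
    [-1,2.5,9,0,0,0],
    [0,0,9,0,0,0],
    [0,0,0,0,0,0],
    [0,0,0,0,0,0]
  ]
}}

```text
t: 5.13
ee_pos: [638.6, -188.6, 230.9]
orientation: [-2.326, -2.109, 0.001]
ft_force: [0.9, -0.3, 0.1]
width: 87.7
```

{"op": "move_arm", "data": {
  "deltas": [
    [0,0,0,0,0,0],
    [0,0,0,0,0,0],
    [0,0,0,0,0,0],
    [0,0,0,0,0,0],
    [0,0,0,0,0,0]
  ],
  "hand": 1
}}

```text
t: 5.55
ee_pos: [640.1, -189.3, 234.2]
orientation: [2.326, 2.108, 0.003]
ft_force: [0.5, 0.2, -0.2]
width: 57.9
```

{"op": "move_arm", "data": {
  "deltas": [
    [0,0,0,0,0,0],
    [0,0,0,0,0,0],
    [0,0,0,0,0,0],
    [0,0,0,0,0,0],
    [0,0,0,0,0,0]
  ]
}}

```text
t: 5.97
ee_pos: [640.5, -189.3, 235.0]
orientation: [2.325, 2.108, 0.004]
ft_force: [-0.1, -0.2, 0.4]
width: 24.5
```

```bash
python3 -c "
from h import *
go((639.5,-187,230),-5.3);snap('wrist','w3')"
```

```text
t 5.97 pos [ 640.5 -189.3  235. ] w 24.5 F [-0.1 -0.2  0.4]
tool shift [ 2.2 -1.2  5. ] turn [ 0.004  0.001 -0.005]
```

View pics/w3.png

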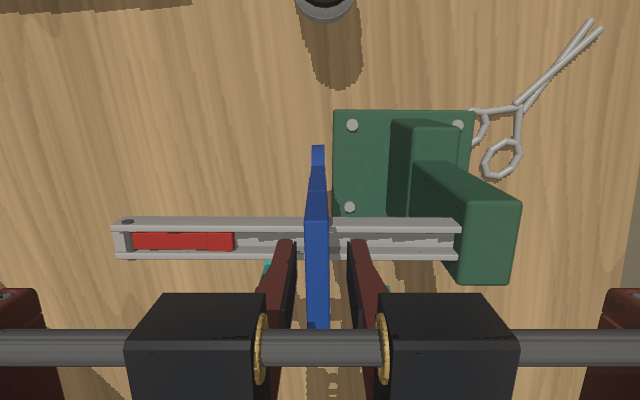

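The plate at (317,240) is between the jaws at about (285,280) and (360,280), and the keeper is still flush. I'll correct the small drift and close.

{"op": "move_arm", "data": {
  "deltas": [
    [2,-1,6,0,0,0],
    [0,0,1,0,0,0],
    [0,0,0,0,0,0],
    [0,0,0,0,0,0]
  ]
}}

```text
t: 6.35
ee_pos: [639.8, -187.2, 227.8]
orientation: [2.324, 2.108, 0.004]
ft_force: [-0.0, 0.7, 1.9]
width: 9.7
```

{"op": "move_arm", "data": {
  "deltas": [
    [0,0,0,0,0,0],
    [0,0,0,0,0,0]
  ]
}}

```text
t: 6.52
ee_pos: [639.8, -187.2, 227.8]
orientation: [2.324, 2.108, 0.004]
ft_force: [-0.2, -0.6, 0.3]
width: 9.9
```

```bash
python3 -c "
from h import *
go((640,-187,230),-5.3)"
```

```text
t 6.52 pos [ 639.8 -187.2  227.8] w 9.9 F [-0.2 -0.6  0.3]
tool shift [ 0.2  0.2 -2.2] turn [ 0.005  0.001 -0.005]
```

{"op": "move_arm", "data": {
  "deltas": [
    [0,0,-5,0,0,0],
    [0,0,-4,0,0,0],
    [0,0,0,0,0,0]
  ]
}}

```text
t: 6.77
ee_pos: [639.0, -186.8, 236.3]
orientation: [2.326, 2.109, 0.002]
ft_force: [-0.3, 0.2, -1.8]
width: 9.7
```

```bash
python3 -c "
from h import *
go((640,-187,237),-5.5);snap('wrist','w4');snap('scene','s4')
im=cv2.imread('pics/s4.png');cv2.imwrite('pics/s4c.png',cv2.resize(im[110:260,160:310],None,fx=4,fy=4,interpolation=cv2.INTER_CUBIC))"
```

```text
t 6.77 pos [ 639.  -186.8  236.3] w 9.7 F [-0.3  0.2 -1.8]
tool shift [-0.1  1.  -0.7] turn [ 0.002  0.    -0.002]
```

View pics/w4.png

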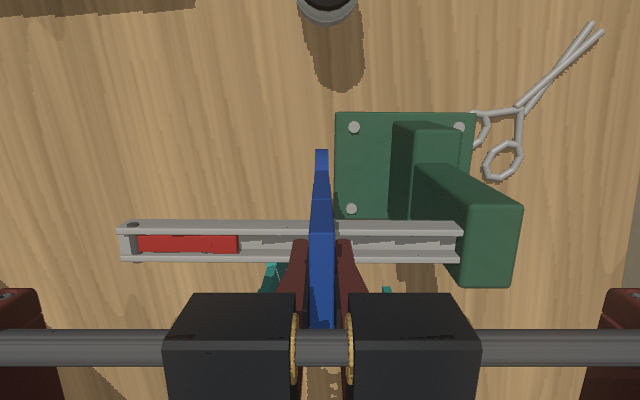

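View pics/s4c.png

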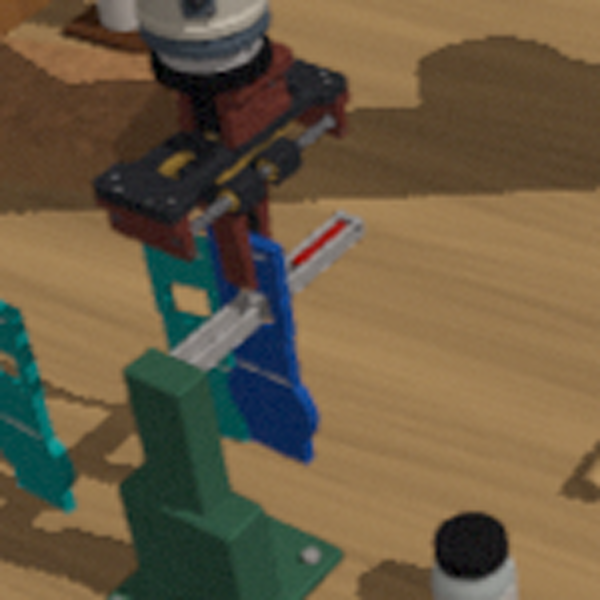

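Gripped at 9.8 mm and the eye is lifted clear of the arm. I'll check the clearance to the nearer turquoise plate before sliding.

```bash
python3 - <<'E'
from h import *
for f in ['w1','w2']:
    W,C=cloud(f);r,g,b=C.T
    m=(g>r+40)&(b>r+40)&(abs(g-b)<40)&sel(W,(450,660),(-400,-100),(20,300));P=W[m]
    print(len(P),P.min(0).round(),P.max(0).round(),P[P[:,1].argmax()].round(), np.percentile(P[:,1],[95,99]))
E
```

```text
952 [ 577. -323.   50.] [ 593. -256.  203.] [ 585. -256.   51.] [-260.79574597 -256.87435309]
997 [ 577. -323.   47.] [ 591. -256.  204.] [ 585. -256.   51.] [-260.26214353 -256.46777382]
```

Clearance is about 35 mm, so I'll slide off.

{"op": "move_arm", "data": {
  "deltas": [
    [0.2,-20,0,0,0,0],
    [0.2,-20,0,0,0,0],
    [0.2,-20,0,0,0,0]
  ]
}}

```text
t: 7.12
ee_pos: [580.7, -180.4, 234.7]
orientation: [2.324, 2.109, 0.004]
ft_force: [0.6, -0.4, -2.3]
width: 9.8
```

```bash
python3 -c "
from h import *
go((507,-172.5,237),-5.5)"
```

```text
t 7.12 pos [ 580.7 -180.4  234.7] w 9.8 F [ 0.6 -0.4 -2.3]
tool shift [  0.7 -74.1  -2.6] turn [ 0.004  0.    -0.001]
```

{"op": "move_arm", "data": {
  "deltas": [
    [0.5,-20,-1.5,0,0,0],
    [0.2,-20,-0.5,0,0,0],
    [0.2,-20,-0.5,0,0,0],
    [0.2,-18,0,0,0,0]
  ]
}}

```text
t: 7.45
ee_pos: [498.6, -170.8, 235.9]
orientation: [2.325, 2.111, 0.003]
ft_force: [0.3, 0.1, -2.9]
width: 10.0
```

```bash
python3 -c "
from h import *
go((480,-170,340),-5.5);snap('scene','s5')
im=cv2.imread('pics/s5.png');cv2.imwrite('pics/s5c.png',cv2.resize(im[110:260,160:310],None,fx=4,fy=4,interpolation=cv2.INTER_CUBIC))"
```

```text
t 7.45 pos [ 498.6 -170.8  235.9] w 10.0 F [ 0.3  0.1 -2.9]
tool shift [  -1.   -18.3 -104.2] turn [ 0.002 -0.    -0.   ]
```

View pics/s5c.png

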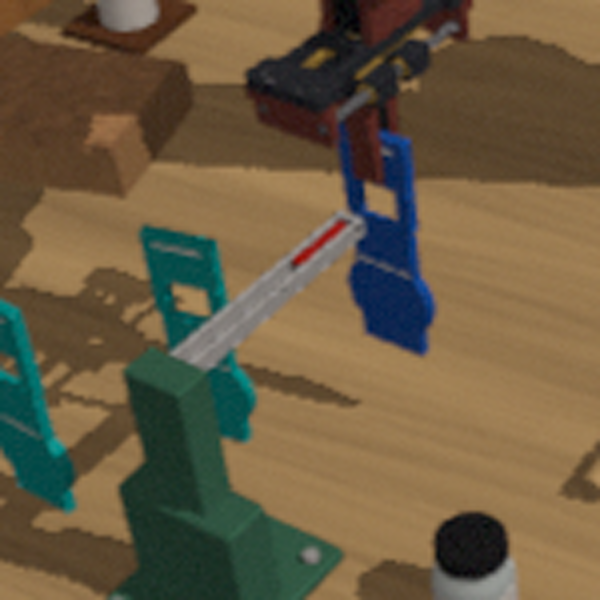

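The plate is clear of the arm end at (355,215) in the crop. I'll raise and carry it to a viewing spot near the rack.

{"op": "move_arm", "data": {
  "deltas": [
    [0,-20,-5,0,0,0],
    [0,0,-35,0,0,0],
    [0,0,-35,0,0,0],
    [0,0,-35,0,0,0],
    [0,0,-30,0,0,0]
  ]
}}

```text
t: 7.92
ee_pos: [466.9, -165.7, 371.5]
orientation: [-2.312, -2.097, 0.015]
ft_force: [0.7, -0.7, -1.9]
width: 9.6
```

```bash
python3 -c "
from h import *
go((578,155,390),-5.8)"
```

```text
t 7.92 pos [ 466.9 -165.7  371.5] w 9.6 F [ 0.7 -0.7 -1.9]
tool shift [330.1  78.9 -18.1] turn [-0.021 -0.006  0.004]
```

{"op": "move_arm", "data": {
  "deltas": [
    [28,7,-4,-0.02,0,0],
    [28,7,-4,0,0,0],
    [28,7,-4,0,0,0],
    [28,7,0,0,0,0],
    [28,7,0,0,0,0]
  ]
}}

```text
t: 8.33
ee_pos: [520.3, -30.8, 395.4]
orientation: [2.328, 2.092, 0.02]
ft_force: [1.5, 0.3, -2.8]
width: 9.6
```

{"op": "move_arm", "data": {
  "deltas": [
    [28,7,0,0,0,0],
    [28,7,0,0,0,0],
    [28,7,0,0,0,0],
    [28,7,0,0,0,0],
    [28,7,0,0,0,0]
  ]
}}

```text
t: 8.75
ee_pos: [572.1, 112.3, 397.1]
orientation: [2.328, 2.091, 0.022]
ft_force: [0.2, 0.4, -1.3]
width: 9.7
```

{"op": "move_arm", "data": {
  "deltas": [
    [20,4,0,0,0,0],
    [20,4,0,0,0,0],
    [0,0,0,0,0,0],
    [0,0,0,0,0,0]
  ]
}}

```text
t: 9.08
ee_pos: [586.2, 159.5, 395.8]
orientation: [2.323, 2.099, 0.022]
ft_force: [0.1, -0.7, -2.0]
width: 9.7
```

```bash
python3 - <<'E'
from h import *
go((578,155,390),-5.8);snap('wrist','w6')
W,C=cloud('w6'); r,g,b=C.T
P=W[sel(W,(500,700),(130,320),(70,79))&(r<150)]; print(len(P),cv2.minAreaRect(P[:,:2].astype(np.float32)),np.median(P[:,2]))
bl=(b>g+50)&(b>r+50)&sel(W,(450,700),(50,270),(150,450));P=W[bl];c=P.mean(0);print('blue',len(P),P.min(0).round(1),P.max(0).round(1))
E
```

```text
t 9.08 pos [586.2 159.5 395.8] w 9.7 F [ 0.1 -0.7 -2. ]
tool shift [-5.3 -7.8  5.7] turn [ 0.018 -0.003  0.   ]
4530 ((606.7513427734375, 234.38381958007812), (115.61073303222656, 91.91802215576172), 84.21895599365234) 76.65446232472587
blue 2245 [582.3 146.7 283.4] [596.7 196.7 436.7]
```

View pics/w6.png

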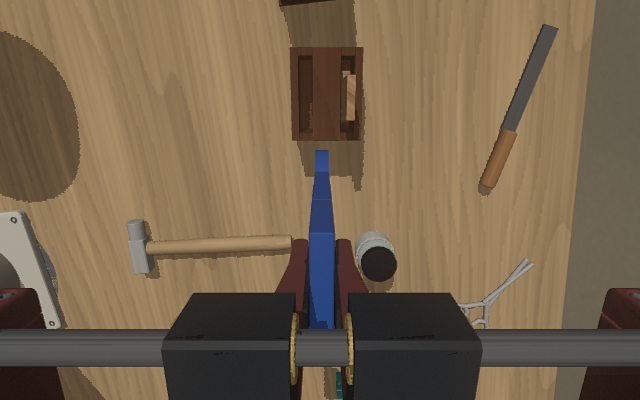

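The wrist view shows the rack at (291–363, 47–140), the empty slot at (298–313, 55–132), and the cork plate in the right slot at (349,95). I'll enlarge it.

```bash
python3 - <<'E'
from h import *
im=cv2.imread('pics/w6.png');cv2.imwrite('pics/w6c.png',cv2.resize(im[40:160,270:390],None,fx=5,fy=5,interpolation=cv2.INTER_CUBIC))
E
```

```text
(no output)
```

View pics/w6c.png

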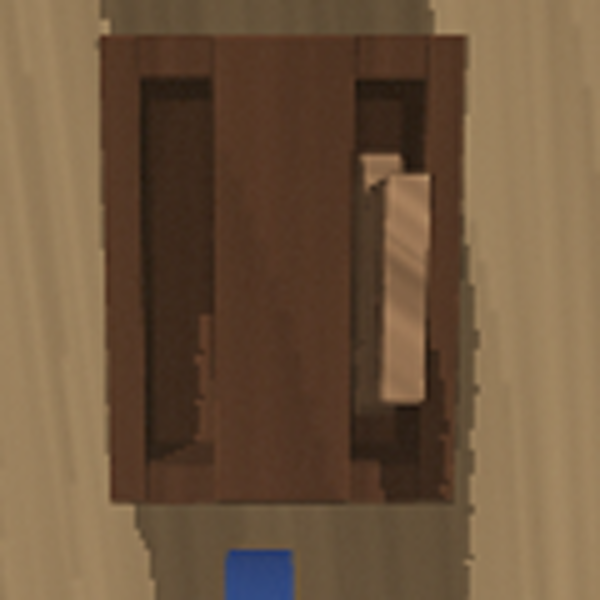

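```bash
python3 - <<'E'
from h import *
c=lambda u,v,z=75:px('w6',270+u/5,40+v/5,z)
S=np.array([c(140,78),c(213,78),c(215,461),c(148,461)]);O=np.array([c(100,37),c(468,37),c(453,502),c(112,502)])
for A in(S,O):
    print(A[:,:2].round(1).tolist(),A.mean(0).round(1)); 
    e=A[0]-A[3];f=A[1]-A[2];w=A[1]-A[0];w2=A[2]-A[3]
    print([ (np.linalg.norm(k).round(1),np.degrees(np.arctan2(k[1],k[0])).round(2)) for k in (e,f,w,w2)])
y=np.radians(-5.8);print('slot from O',O.mean(0)[:2]-27*np.array([np.cos(y),np.sin(y)]))
ob=ctrl.get_obs();A=R.from_rotvec(ob['orientation']).as_matrix()
for z in (228,233,238):
  for u in (315,329): print(z,(A.T@(px('w6',u,150,z)-ob['ee_pos'])).round(1))
# plate plane fit: blue points of +y side & faces in tool frame
W,C=cloud('w6'); r,g,b=C.T
bl=(b>g+50)&(b>r+50)&sel(W,(450,700),(50,270),(150,450));P=(W[bl]-ob['ee_pos'])@A
for lo,hi in((-45,-20),(-20,10),(10,40),(40,70),(70,100),(100,130)):
    q=P[(P[:,2]>lo)&(P[:,2]<hi)]
    if len(q):print(lo,hi,len(q),'y',np.percentile(q[:,1],[2,50,98]).round(1),'x',np.percentile(q[:,0],[2,98]).round(1))
print('tool z',A[:,2].round(4))
E
```

```text
[[576.3, 285.4], [594.5, 283.6], [584.8, 189.1], [567.0, 190.9]] [580.7 237.3  75. ]
[(np.float64(94.9), np.float64(84.42)), (np.float64(95.0), np.float64(84.12)), (np.float64(18.3), np.float64(-5.7)), (np.float64(17.8), np.float64(-5.92))]
[[567.5, 295.9], [659.0, 286.8], [647.2, 171.7], [556.2, 181.2]] [607.5 233.9  75. ]
[(np.float64(115.3), np.float64(84.36)), (np.float64(115.7), np.float64(84.13)), (np.float64(92.0), np.float64(-5.68)), (np.float64(91.5), np.float64(-5.94))]
slot from O [580.61313939 236.60287923]
228 [ 28.5  -5.  167.8]
228 [ 28.4   8.  168. ]
233 [ 29.3  -4.9 162.8]
233 [ 29.2   7.9 163. ]
238 [ 30.   -4.8 157.8]
238 [ 30.    7.7 158. ]
-45 -20 1974 y [-3.7  0.9  4.8] x [-8.6 29.4]
-20 10 20 y [-3.9  0.3  4.8] x [29.  29.6]
70 100 205 y [-3.8  0.5  5.6] x [26.3 34.3]
100 130 46 y [-3.3  0.9  5. ] x [34.4 36.4]
tool z [ 0.018   0.0018 -0.9998]
```

```bash
python3 -c "
from h import *
go((579.6,237,290),-5.8)"
```

```text
t 9.13 pos [586.1 159.3 395.8] w 10.0 F [ 0.6  0.4 -2.1]
tool shift [ 76.3 -16.2 105.8] turn [ 0.018 -0.004 -0.   ]
```

{"op": "move_arm", "data": {
  "deltas": [
    [0,0,0,0.018,-0.004,0],
    [25,-5,0,0,0,0],
    [25,-5,0,0,0,0],
    [20,-4,0,0,0,0],
    [0,0,0,0,0,0]
  ]
}}

```text
t: 9.55
ee_pos: [579.2, 226.4, 396.0]
orientation: [-2.339, -2.095, 0.009]
ft_force: [-0.2, -0.3, -2.2]
width: 10.0
```

{"op": "move_arm", "data": {
  "deltas": [
    [0,0,20,0,0,0],
    [0,0,30,0,0,0],
    [0,0,30,0,0,0],
    [0,0,20,0,0,0],
    [0,0,0,0,0,0]
  ]
}}

```text
t: 9.97
ee_pos: [580.5, 221.1, 296.1]
orientation: [2.343, 2.091, -0.005]
ft_force: [0.0, 0.0, -3.2]
width: 10.1
```

```bash
python3 -c "
from h import *
go((579.6,237,260),-5.8)"
```

```text
t 9.97 pos [580.5 221.1 296.1] w 10.1 F [ 0.   0.  -3.2]
tool shift [15.8 -2.7 36.1] turn [-0.001  0.003 -0.012]
```

{"op": "move_arm", "data": {
  "deltas": [
    [8,-1,0,0,0,-0.01],
    [7,-1.5,10,0,0,0],
    [0,0,18,0,0,0],
    [0,0,0,0,0,0],
    [0,0,0,0,0,0]
  ]
}}

```text
t: 10.38
ee_pos: [582.5, 236.0, 271.9]
orientation: [2.334, 2.099, 0.003]
ft_force: [-0.0, -0.2, -0.8]
width: 9.7
```

```bash
python3 - <<'E'
from h import *
go((579.6,237,245),-5.8)
snap('wrist','w7');snap('scene','s7');snap('top','t7')
im=cv2.imread('pics/s7.png');cv2.imwrite('pics/s7c.png',cv2.resize(im[140:310,300:460],None,fx=3.5,fy=3.5,interpolation=cv2.INTER_CUBIC))
im=cv2.imread('pics/w7.png');cv2.imwrite('pics/w7c.png',cv2.resize(im[130:300,240:420],None,fx=3.5,fy=3.5,interpolation=cv2.INTER_CUBIC))
E
```

```text
t 10.38 pos [582.5 236.  271.9] w 9.7 F [-0.  -0.2 -0.8]
tool shift [ 0.7 -3.1 26.9] turn [ 0.003  0.001 -0.005]
```

View pics/s7c.png

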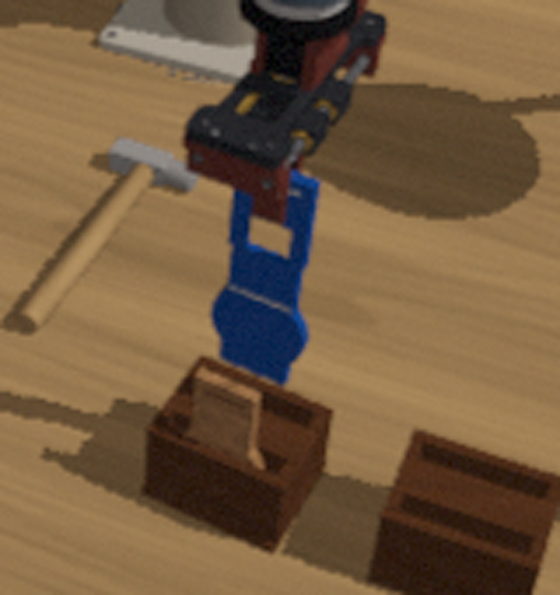

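View pics/w7c.png

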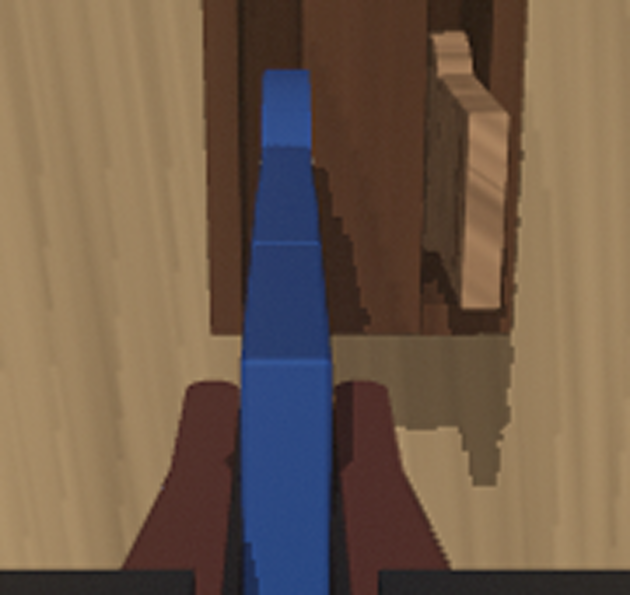

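```bash
python3 - <<'E'
from h import *
o=ctrl.get_obs();A=R.from_rotvec(o['orientation']).as_matrix()
q=lambda u,v,z:(A.T@(px('w7',u,v,z)-o['ee_pos'])).round(1)
print(q(315.1,150.3,109),q(328.9,150.3,109)); print(q(308.6,150,75),q(326,150,75),q(309.5,170,75))
# depth-based toe
W,C=cloud('w7');r,g,b=C.T
bl=(b>g+40)&(b>r+40)&sel(W,(450,700),(180,300),(95,140));P=(W[bl]-o['ee_pos'])@A;print(len(P),np.percentile(P,[2,50,98],axis=0).round(1))
S=np.array([[580.7,237.3,75]])-o['ee_pos'];print('slot w6 in tool',S@A)
go((579.6,237,245),-5.8)
E
```

```text
[ 29.1  -4.8 163. ] [ 29.1   7.7 163. ]
[ 24.  -11.9 197. ] [ 24.    5.6 197. ] [  3.6 -11.2 197. ]Traceback (most recent call last):
  File "<stdin>", line 7, in <module>
    return _quantile_unchecked(
        a, q, axis, out, overwrite_input, method, keepdims, weights)
    return _ureduce(a,
                    func=_quantile_ureduce_func,
    ...<5 lines>...
                    overwrite_input=overwrite_input,
                    method=method)
    r = func(a, **kwargs)
    result = _quantile(arr,
                       quantiles=q,
    ...<2 lines>...
                       out=out,
                       weights=wgt)
    slices_having_nans = np.isnan(arr[-1, ...])
                                  ~~~^^^^^^^^^
IndexError: index -1 is out of bounds for axis 0 with size 0
```

Toe centre sits at +1.4 and slot centre at about −2.5 to −3 in tool y, so I'll shift −4 and look again just above the rim.

{"op": "move_arm", "data": {
  "deltas": [
    [0,-4,5,0.003,0,-0.005],
    [0,0,7,0,0,0],
    [0,0,7,0,0,0],
    [0,0,0,0,0,0]
  ]
}}

```text
t: 10.87
ee_pos: [579.1, 236.7, 254.2]
orientation: [2.328, 2.106, 0.006]
ft_force: [-0.4, -1.1, -1.6]
width: 9.7
```

```bash
python3 - <<'E'
from h import *
go((579,237,240),-5.8)
snap('wrist','w8')
im=cv2.imread('pics/w8.png');cv2.imwrite('pics/w8c.png',cv2.resize(im[100:200,270:400],None,fx=6,fy=6,interpolation=cv2.INTER_CUBIC))
E
```

```text
t 10.87 pos [579.1 236.7 254.2] w 9.7 F [-0.4 -1.1 -1.6]
tool shift [ 0.3 -0.2 14.2] turn [ 0.004 -0.001  0.001]
```

View pics/w8c.png

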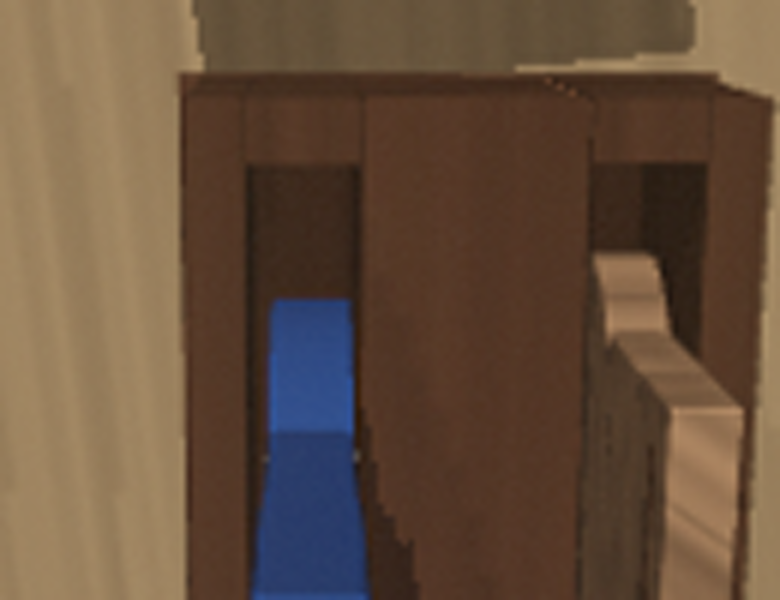

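The toe (271–352) sits inside the slot's rim edges (248–360), about 1 mm to the right. I'll nudge it 1 mm and lower.

{"op": "move_arm", "data": {
  "deltas": [
    [0,-1,5,0.004,0,0],
    [0,0,8,0,0,0],
    [0,0,10,0,0,0],
    [0,0,0,0,0,0]
  ]
}}

```text
t: 11.25
ee_pos: [578.6, 236.9, 229.7]
orientation: [-2.33, -2.107, -0.003]
ft_force: [-1.6, 0.2, -2.0]
width: 9.8
```

```bash
python3 - <<'E'
from h import *
go((578.3,237,174),-5.8)
snap('wrist','w9')
im=cv2.imread('pics/w9.png');cv2.imwrite('pics/w9c.png',cv2.resize(im[100:240,250:410],None,fx=4,fy=4,interpolation=cv2.INTER_CUBIC))
E
```

```text
t 11.25 pos [578.6 236.9 229.7] w 9.8 F [-1.6  0.2 -2. ]
tool shift [-0.1 -0.3 55.7] turn [ 0.001 -0.002  0.001]
```

View pics/w9c.png

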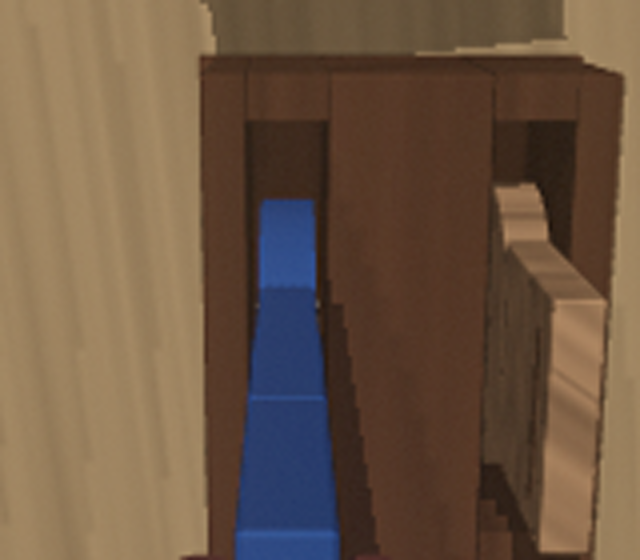

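It's centred in the slot: toe 260–316, slot 248–327. I'll keep lowering and watch the force.

{"op": "move_arm", "data": {
  "deltas": [
    [0,0,10,0,0,0],
    [0,0,10,0,0,0],
    [0,0,10,0,0,0],
    [0,0,5,0,0,0],
    [0,0,0,0,0,0]
  ]
}}

```text
t: 11.72
ee_pos: [579.1, 237.2, 191.6]
orientation: [-2.33, -2.107, -0.004]
ft_force: [0.1, -0.4, -1.0]
width: 10.1
```

```bash
python3 - <<'E'
from h import *
go((578.3,237,172),-5.8)
E
```

```text
t 11.72 pos [579.1 237.2 191.6] w 10.1 F [ 0.1 -0.4 -1. ]
tool shift [-0.3 -0.8 19.6] turn [ 0.002 -0.002  0.001]
```

{"op": "move_arm", "data": {
  "deltas": [
    [0,-0.5,7,0,0,0],
    [0,0,5,0,0,0],
    [0,0,2,0,0,0],
    [0,0,0,0,0,0]
  ]
}}

```text
t: 12.05
ee_pos: [578.5, 237.2, 175.6]
orientation: [-2.33, -2.107, -0.003]
ft_force: [0.0, -0.8, -1.6]
width: 9.8
```

{"op": "move_arm", "data": {
  "deltas": [
    [0,0,1,0,0,0],
    [0,0,1,0,0,0],
    [0,0,1,0,0,0]
  ]
}}

```text
t: 12.3
ee_pos: [579.0, 237.5, 173.1]
orientation: [-2.33, -2.107, -0.005]
ft_force: [1.2, 0.3, -1.1]
width: 10.1
```

{"op": "move_arm", "data": {
  "deltas": [
    [0,0,1,0,0,0],
    [0,0,1,0,0,0]
  ]
}}

```text
t: 12.47
ee_pos: [579.4, 237.6, 171.4]
orientation: [2.33, 2.107, 0.007]
ft_force: [-0.4, -0.1, -1.5]
width: 9.9
```

{"op": "move_arm", "data": {
  "deltas": [
    [0,0,1,0,0,0]
  ]
}}

```text
t: 12.55
ee_pos: [579.6, 237.7, 170.8]
orientation: [2.33, 2.107, 0.008]
ft_force: [-1.9, 0.3, 7.8]
width: 9.8
```

```bash
python3 - <<'E'
from h import *
go((578.3,237,170),-5.8)
E
```

```text
t 12.55 pos [579.6 237.7 170.8] w 9.8 F [-1.9  0.3  7.8]
tool shift [-0.8 -1.3  0.8] turn [ 0.004 -0.003  0.001]
```

Floor contact at z 170.8 as predicted, with 8 N up. I'll release.

{"op": "move_arm", "data": {
  "deltas": [
    [0,0,0,0.004,0,0],
    [0,0,0,0,0,0]
  ]
}}

```text
t: 12.72
ee_pos: [579.8, 237.7, 171.1]
orientation: [-2.328, -2.106, -0.004]
ft_force: [-0.3, 1.0, -1.5]
width: 10.1
```

{"op": "move_arm", "data": {
  "deltas": [
    [0,0,0,0,0,0],
    [0,0,0,0,0,0],
    [0,0,0,0,0,0],
    [0,0,0,0,0,0]
  ],
  "hand": -0.3
}}

```text
t: 13.05
ee_pos: [580.4, 237.9, 171.7]
orientation: [-2.329, -2.106, -0.006]
ft_force: [-0.1, 0.4, -0.0]
width: 32.8
```

{"op": "move_arm", "data": {
  "deltas": [
    [0,0,0,0,0,0],
    [0,0,0,0,0,0],
    [0,0,0,0,0,0]
  ]
}}

```text
t: 13.3
ee_pos: [580.6, 238.0, 171.9]
orientation: [-2.329, -2.106, -0.007]
ft_force: [0.4, -0.4, -0.1]
width: 53.2
```

```bash
python3 - <<'E'
from h import *
go((578.3,237,172),-5.8)
snap('wrist','w10');snap('scene','s10')
im=cv2.imread('pics/s10.png');cv2.imwrite('pics/s10c.png',cv2.resize(im[160:310,300:460],None,fx=3.5,fy=3.5,interpolation=cv2.INTER_CUBIC))
E
```

```text
t 13.3 pos [580.6 238.  171.9] w 53.2 F [ 0.4 -0.4 -0.1]
tool shift [-1.3 -2.2 -0.1] turn [ 0.002 -0.004  0.001]
```

View pics/w10.png

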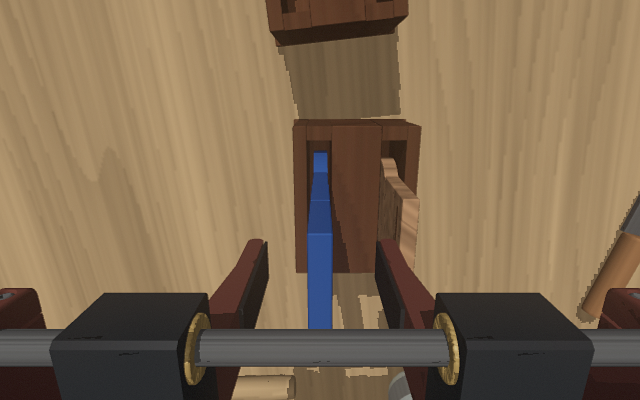

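View pics/s10c.png

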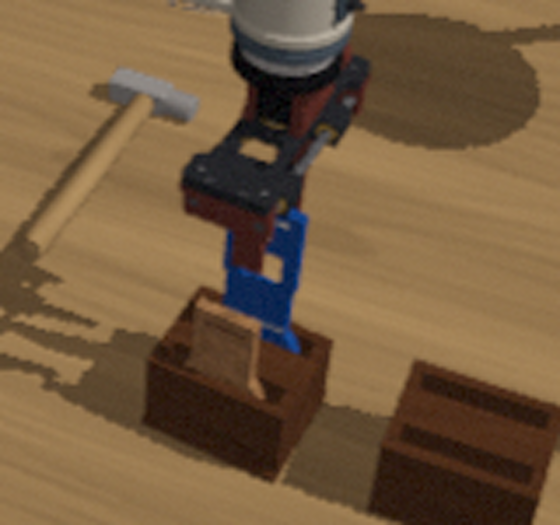

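The plate stands free at (320,240) between the open jaws. I'll retreat straight up.

{"op": "move_arm", "data": {
  "deltas": [
    [0,0,-15,0,0,0],
    [0,0,-25,0,0,0],
    [0,0,-35,0,0,0],
    [0,0,-35,0,0,0],
    [0,0,-35,0,0,0]
  ]
}}

```text
t: 13.82
ee_pos: [575.3, 235.5, 311.7]
orientation: [-2.324, -2.101, 0.023]
ft_force: [0.8, 0.6, 0.3]
width: 57.6
```

{"op": "move_arm", "data": {
  "deltas": [
    [-35,-10,0,0,0,0],
    [-35,-10,0,0,0,0],
    [-20,0,0,0,0,0],
    [0,0,0,0,0,0],
    [0,0,0,0,0,0]
  ]
}}

```text
t: 14.23
ee_pos: [550.1, 147.8, 323.8]
orientation: [-2.327, -2.109, -0.006]
ft_force: [-0.5, 0.3, 0.4]
width: 57.0
```

```bash
python3 - <<'E'
from h import *
go((578.3,237,172),-5.8)
snap('wrist','w11');snap('scene','s11')
im=cv2.imread('pics/s11.png');cv2.imwrite('pics/s11c.png',cv2.resize(im[140:310,180:460],None,fx=2.8,fy=2.8,interpolation=cv2.INTER_CUBIC))
for f in('w11','s11'):
    W,C=cloud(f);r,g,b=C.T
    bl=(b>g+40)&(b>r+40)&sel(W,(500,680),(150,330),(60,300));P=W[bl]
    print(f,len(P),P.min(0).round(1),P.max(0).round(1))
    for lo in (80,110,140,170,195):
        q=P[(P[:,2]>=lo)&(P[:,2]<lo+30)]
        if len(q)>5:
            s=(q[:,:2]-[580.7,237])@np.array([np.cos(-.101),np.sin(-.101)]); print(lo,len(q),np.percentile(s,[5,50,95]).round(1))
E
```

```text
t 14.23 pos [550.1 147.8 323.8] w 57.0 F [-0.5  0.3  0.4]
tool shift [ 91.   19.  152.1] turn [ 0.002 -0.003  0.003]
w11 1187 [572.8 207.7  67.1] [587.4 273.6 212.7]
110 65 [-4.9 -4.2 -3.6]
195 1102 [-4.6 -0.4  3.9]
s11 484 [569.9 209.5  63.2] [591.1 273.5 211.5]
80 70 [-2.4  3.8  6.3]
110 129 [-3.5  3.7  6.6]
140 61 [-0.7  3.3  6.4]
170 128 [1.  4.3 6.5]
195 90 [-4.8  1.7  5.6]
```

View pics/w11.png

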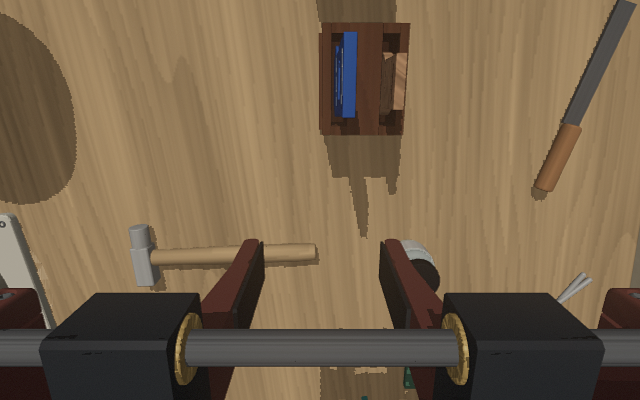

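View pics/s11c.png

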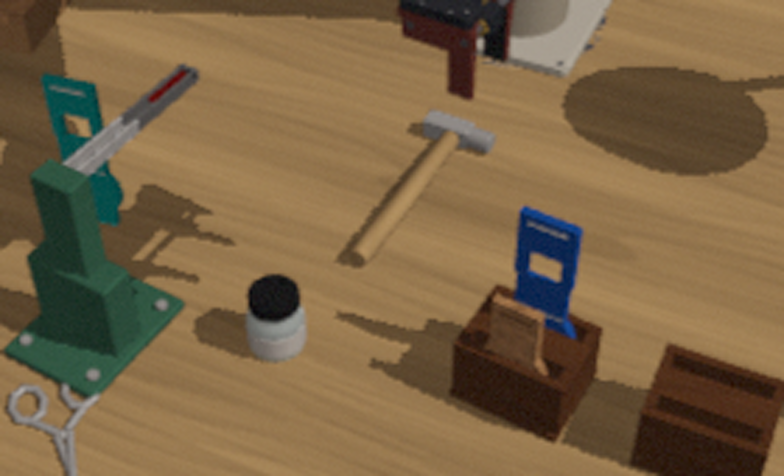

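The blue plate stands upright in the empty slot, at (344,75) in the wrist view. The keeper is still folded, and the jar, hammer and cork plate are where they were. Handing in.

```bash
python3 -c "
from h import *
print(ctrl.close_job())"
```

```text
the job is handed in; nothing more can be done
None
```

The job is done and handed in at about 14 s, well under the 64 s limit.

- **Keeper:** I pressed it down until the fingertips touched the top of the arm, with a peak reading of about 17 N. It stayed flush after I let go, with its highest point at about 222 mm, and it was still down in the last picture.
- **Blue template:** I gripped it from above, lifted it 9 mm and slid it off the end of the arm. I then lowered it into the empty slot of the nearer rack until it touched the floor with about 8 N. I let go there and moved straight up.
- **Last checks:** The template stands upright and centred in the slot to within about 1 mm by the wrist camera. Its top edge measured up to about 212 mm, against 208 mm expected. Depth readings ran 2–4 mm high on the other objects too, so I take this as camera error. The scene camera put the plate about 2–4 mm further along x than the wrist camera, also as I would expect from calibration.
- **Other objects:** The cork template, glue jar, hammer and turquoise look-alikes looked undisturbed, judged by eye from the pictures, and the robot was touching nothing.
- **One disagreement:** The rack's outside measured about 92 mm in x instead of the stated 100 mm. The slot itself matched its stated size, so I worked from the slot.

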